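Bring the pawn jar to the front of the games-table carousel and hold it there

TASK

Take the wooden crossbar on top of the token carousel and turn it gently until the jar with the wooden pawn on its lid stands squarely at the front, in line with the upright pin on the carousel's foot. The turntable is sprung and swings back if let go, so the program must finish while the gripper still holds the crossbar, the turntable at rest with that jar at the front. Keep every jar standing in its place, and leave the other things on the table alone.

Things in the scene. Friction and masses are not known exactly. Their poses are not given: they have to be found in the camera images.
- base: Carousel's fixed foot: dark steel disc 210 mm across, 16 mm high, with a flat tongue 34 mm wide, 10 mm high, reaching 212 mm from the axis along the foot's own -x. On it, 180 mm from the axis, stands a bare steel pin 16 mm across, top 40 mm above the table: it marks the front. Origin on the turning axis at table height, z up. Immovable; place and yaw vary.
- front (a point): The spot where the marked jar's origin should come: 90 mm from the axis on the straight line to the pin, at the height of the turntable's top (38 mm above the table). Fixed to the foot.
- turntable: Wooden disc 280 mm across, 20 to 38 mm above the table. Turns about z; origin on the axis at table height. At rest its axes match the foot's (front at -x). Spring back to rest 0.2 N m/rad, damping 0.15 N m s, friction 0.01 N m, stops at 1.75 rad each way. Four jar collars (62 mm wide, 10 mm high) 90 mm from the axis, at rest 30 and 75 degrees either side of front.
- crossbar (a point): Centre of the dark wooden crossbar, on top of the central 12 mm steel column, fixed to the turntable: 16 mm wide (turntable x), 100 mm long (turntable y), 22 mm high. This point lies on the axis, 200 mm above the table. Below it only the jars and, at the turntable's rear, a card tray 58 x 100 mm with cards to 143 mm above the table or less.
- jar_pawn: Clear round jar, 52 mm diameter, 60 mm tall, with a black lid 54 mm across and 12 mm thick, topped by a pale wooden playing pawn (36 mm foot, 26 mm ball head) that reaches 129 mm above the jar's underside; the marked jar. Loose, about 160 g, standing in one of the four collars on the turntable (which one varies). Origin: centre of its underside; z up.
- jar_die: Clear round jar, 52 mm diameter, 60 mm tall, with a black lid 54 mm across and 12 mm thick, topped by a pale wooden cube of 22 mm. Loose, about 160 g, standing in one of the four collars on the turntable (which one varies). Origin: centre of its underside; z up.
- jar_flat: Clear round jar, 52 mm diameter, 60 mm tall, with a black lid 54 mm across and 12 mm thick, with nothing on the lid. Loose, about 160 g, standing in one of the four collars on the turntable (which one varies). Origin: centre of its underside; z up.
- jar_tile: Clear round jar, 52 mm diameter, 60 mm tall, with a black lid 54 mm across and 12 mm thick, topped by a flat pale wooden tile of 18 x 42 mm, 8 mm high. Loose, about 160 g, standing in one of the four collars on the turntable (which one varies). Origin: centre of its underside; z up.
- dice_cup: Black plastic cup, 76 mm across the rim, 95 mm tall, standing loose on the table. Origin: centre of its underside. Bystander.
- game_box: Flat game box, 200 x 200 x 50 mm, with a paper panel on top, loose on the table. Origin: centre of its underside. Bystander.
- pawn: Loose wooden pawn, 32 mm foot, 50 mm tall, standing on the table. Origin: centre of its underside. Bystander.
Mind the look-alikes: they are no part of the job. Leave any purple or turquoise look-alike of the jar_tile alone.

How it is judged:
By the outcome, as a careful person would: the job done as asked, in the order asked, and still so for the second after the job is handed in, while the arm keeps its last pose, push and grip.
It also fails if it takes over 40 s, if anything falls off the work surface, if the arm or the gripper's body presses on something with over 40 N, if the wrist force passes 120 N, or if a joint passes its speed limit or range.

ROBOT

A 7-joint arm with a two-finger parallel gripper is mounted at the origin on the work surface. World frame = base frame: x ahead of the robot, y to its left, z up, the work surface at z = 0. Lengths are in m, angles in rad, forces in N, time in s.
With the tool pointing down it reaches from about 0.4 to 0.875 m from the base axis. Payload 19.3 kg.
Tool frame: the origin (TCP) lies midway between the tips of the shut fingers; the grasp point (between the pads) lies bot.pinch_z behind it (bot.pinch_z is the distance from the TCP to the grasp point, in m); z points along the fingers, y is the line along which they close (so a half turn about z gives the same grasp; the last joint's range is limited). The gripper opens to 85 mm and grips with 20 to 120 N. Pads are 22 mm wide; open, the fingers measure 114 mm over their backs; the gripper's body (76 mm by 85 mm) begins 54 mm behind the grasp point. The pads swing forward as they close: fully open they stand 13 mm farther back than shut.
Start: joints at [1.081, 0.521, -0.036, 1.599, 0.021, 1.021, -0.113], TCP at [0.255, -0.571, 0.231] pointing down, gripper open.
Joint ranges: [-2.91, 2.91], [-0.3, 2.13], [-1.5, 1.42], [0.17, 2.43], [-1.26, 4.41], [0.16, 1.93], [-2.52, 2.52]. Speed limits (rad/s): [1.89, 1.89, 2.39, 2.39, 3.01, 3.01, 3.01].

INTERFACE

Orientations are given as [roll, pitch, yaw] about the fixed x, y, z axes, in that order (R = Rz(yaw) Ry(pitch) Rx(roll)).
In Python, from workcell import readout, grab_frame, camera_info, workorder, bot gives the robot as it stands. The module is installed in compiled form; this text tells all that it offers.
- The arm moves only by the tool drive_tool, never from a script. Its argument "targets" is a list of rows, each an object of numbers: "dx", "dy", "dz": the shift along the tool's x, y, z as a fraction of full scale; "yaw": the turn about the tool's z as a fraction of full scale; "fingers": the closure, from 0 (fully open) to 1 (shut). In form: [{"dx": .., "dy": .., "dz": .., "yaw": .., "fingers": ..}, ...]. A call has 1 to 20 rows; each row shifts and turns the commanded pose from where the row before left it, along the tool's axes as they then stand; what a row does not reach is not made up. Full scale, the value 1, is 0.1 m for a shift and 90 degrees for a turn. A row lasts 1/10 s, in which the tool goes at most 50 mm and 8.59 degrees, less where a joint would pass 70% of its speed; a pose out of reach is approached as far as the arm can. A call with a number of a shift or a turn outside -1 to 1 is refused whole. A call with a gripper value outside its range is refused whole. The fingers move at their own pace and stop on an object; "squeeze" is the grip in N (left out, the last holds). Time passes only in rows, so rows that do not move let the fingers close. It gives the time, the measured TCP pose, the force, the opening and the grip force at its end, in the units of the state.
- readout.observe(): the state, without advancing time (a new reading comes with each control period).
- grab_frame(name): name is "side" or "top" or "wrist"; returns the picture (420x560x3 uint8, blue, green, red); there is no depth.
- camera_info(name): a dict with "fx", "fy", "cx", "cy" (pixels), "D" ([k1, k2, p1, p2, k3] as OpenCV has them; the pictures are not rectified), "T" (4x4, takes a point from camera to world coordinates); the wrist camera has in their place "hand_eye" (4x4, takes a point from camera to tool coordinates, whose origin is the TCP and whose axes are the flange's). Camera axes: x right, y up, looking along -z (the intrinsics and any distortion apply to the point x, -y, -z); pixel columns grow to the right and rows downward; lengths in m; the calibration is good to about 2 mm. A picture is of the moment at which its call begins: read the wrist's pose just before it. camera_info takes no time and is no camera call.
- workorder.job_done(): hands the job in; it is judged then, once.
The state is a dict: "clock": time; "qpos": joint angles; "qd": joint speeds; "joint_efforts": joint torques, N m; "position": TCP position; "tool_rot": TCP orientation; "force": force on the tool from outside, world axes, zero at the start; "moment": the same for the moment, N m; "grip_width": finger opening in m; "finger_force": force on a finger pad.
Only numpy, scipy, OpenCV 4.12 (cv2) and the standard library are available. Lean on these libraries where they do the work, as an engineer would, in place of code of your own. Each camera call takes 0.05 s, during which the arm holds its last target. There are 200 camera calls.

## Working session

There is one attempt and no reset: what is moved stays moved. The work goes in short steps, Python scripts to look and compute and a tool call to move; the robot and the scene stay as the last step left them, time stands still between calls to the robot, and variables do not carry over. Pictures are saved under pics/ and viewed, at most 10 in all, crops included, and the job is handed in when it is done.

Besides the shell and the picture viewer there is one more tool, called after "Request:" in YAML: its name, and indented under it one key for each argument. drive_tool: Moves the arm, as the interface text tells. Shift numbers are shares of 0.1 m and turn numbers shares of 90 degrees, none past 1 either way. Its arguments: {"type":"object","properties":{"targets":{"type":"array","items":{"type":"object","properties":{"dx":{"type":"number","minimum":-1,"maximum":1},"dy":{"type":"number","minimum":-1,"maximum":1},"dz":{"type":"number","minimum":-1,"maximum":1},"yaw":{"type":"number","minimum":-1,"maximum":1},"fingers":{"type":"number"}}}},"squeeze":{"type":"number"}},"required":["targets"]}

```bash
mkdir -p pics
cat > h.py <<'E'
import numpy as np,cv2
from workcell import readout,grab_frame,camera_info,workorder,bot
from scipy.spatial.transform import Rotation as Ro
def pose(s):
    T=np.eye(4);T[:3,3]=s["position"];T[:3,:3]=Ro.from_euler("xyz",s["tool_rot"]).as_matrix();return T
def camT(n,s=None):
    c=camera_info(n); return c,(np.array(c["T"]) if "T" in c else pose(s)@np.array(c["hand_eye"]))
def ray(c,T,uv):
    K=np.array([[c["fx"],0,c["cx"]],[0,c["fy"],c["cy"]],[0,0,1.]])
    p=cv2.undistortPoints(np.array([[uv]],float),K,np.array(c["D"],float))[0,0]
    d=T[:3,:3]@np.array([p[0],-p[1],-1]);return T[:3,3],d/np.linalg.norm(d)
def plane(c,T,uv,z):
    o,d=ray(c,T,uv);return o+d*(z-o[2])/d[2]
def tri(r1,r2):
    (a,u),(b,v)=r1,r2
    t=np.linalg.lstsq(np.c_[u,-v],b-a,rcond=None)[0]
    p,q=a+t[0]*u,b+t[1]*v;return (p+q)/2,np.linalg.norm(p-q)
E
python3 - <<'E'
from h import *
s=readout.observe();print(s,bot.pinch_z)
for n in("side","top"):
    im=grab_frame(n);cv2.imwrite(f"pics/{n}0.png",im);print(n,np.round(camT(n)[1],3).tolist(),camera_info(n)["fx"])
E
```

```text
{'clock': 0.0, 'qpos': array([ 1.080834  ,  0.52204463, -0.0363429 ,  1.599972  ,  0.02120259,
        1.0210839 , -0.11279211]), 'qd': array([ 0.00049827,  0.0011867 , -0.00128691, -0.00073591, -0.00200254,
       -0.000539  ,  0.00085147]), 'joint_efforts': array([-8.62506090e-05, -9.27110267e+01,  1.97966538e+00, -3.69931984e+01,
        1.78906659e-02,  8.21326015e-03,  6.98983672e-05]), 'position': array([ 0.25456017, -0.5704609 ,  0.23071937]), 'tool_rot': array([-3.14047221e+00,  7.31659001e-05,  4.19774432e-01]), 'force': array([ 1.07519129, -0.08933758,  0.98336235]), 'moment': array([ 0.02575419, -0.03049275,  0.00603702]), 'finger_force': 0.0, 'grip_width': 0.08544410940235687} 0.0187
side [[-0.947, 0.186, -0.261, 0.176], [-0.32, -0.511, 0.798, 1.009], [0.016, 0.839, 0.544, 0.853], [0.0, 0.0, 0.0, 1.0]] 393.2738464450511
top [[-0.02, 0.996, -0.091, 0.423], [-1.0, -0.02, 0.0, -0.045], [-0.001, 0.091, 0.996, 1.39], [0.0, 0.0, 0.0, 1.0]] 439.2798221826022
```

View pics/side0.png

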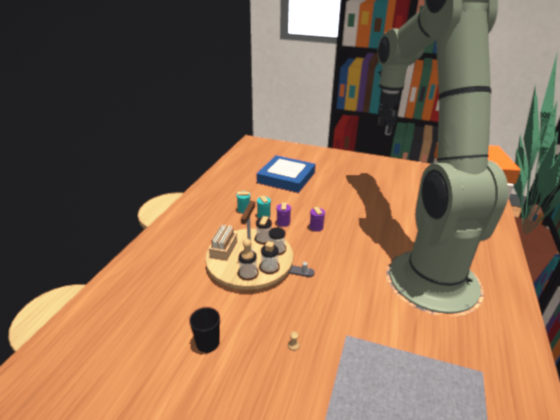

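View pics/top0.png

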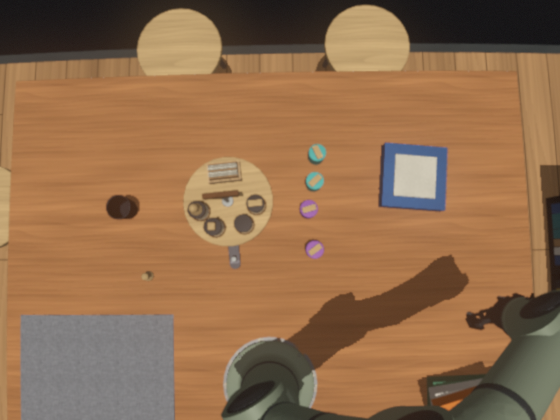

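The side view shows the turntable at about (250,258), the crossbar at about (248,212) and the pin at (305,268). The top view shows the disc at (228,202), the bar at (222,195) and the pin at (235,258). Next I'll enlarge both.

Run:
```python
from h import *
a=cv2.imread("pics/top0.png")[145:280,170:290];b=cv2.imread("pics/side0.png")[185:295,195:325]
f=lambda x:cv2.resize(x,(400,int(400*x.shape[0]/x.shape[1])),interpolation=cv2.INTER_CUBIC)
a,b=f(a),f(b);o=np.zeros((max(len(a),len(b)),800,3),np.uint8);o[:len(a),:400]=a;o[:len(b),400:]=b
cv2.imwrite("pics/z.png",o)
# disc: wood-hue mask
im=cv2.imread("pics/top0.png");hsv=cv2.cvtColor(im,cv2.COLOR_BGR2HSV)
print([hsv[y,x].tolist() for x,y in[(250,180),(200,230),(100,250),(210,195),(228,195),(235,258),(235,250)]])
```

```text
[[18, 102, 200], [18, 101, 204], [14, 144, 177], [13, 140, 122], [13, 138, 111], [19, 22, 162], [6, 30, 118]]
```

View pics/z.png

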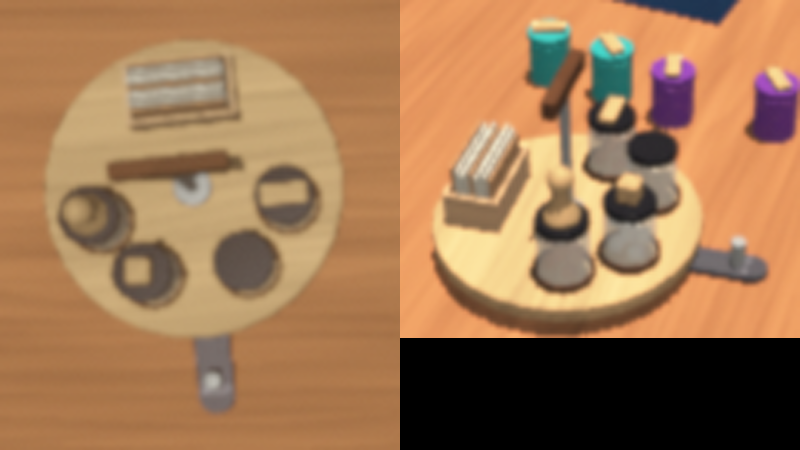

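The pawn jar is leftmost in the top view, on the +y side and 75° from the front, so the turntable must turn about +75° (counter-clockwise from above). The bar runs in the top image from about (202,195) to (240,194), and in the side image from (243,219) to (252,205). I'll measure both precisely.

Run:
```python
from h import *
top=cv2.imread("pics/top0.png");side=cv2.imread("pics/side0.png")
ct,Tt=camT("top");cs,Ts=camT("side")
def blob(im,lo,hi,roi):
    x0,y0,x1,y1=roi;h=cv2.cvtColor(im,cv2.COLOR_BGR2HSV)[y0:y1,x0:x1]
    m=cv2.inRange(h,lo,hi);cs_,_=cv2.findContours(m,cv2.RETR_EXTERNAL,cv2.CHAIN_APPROX_NONE)
    c=max(cs_,key=cv2.contourArea);return c+np.array([x0,y0])
# disc
c=blob(top,(16,70,150),(24,125,255),(175,150,285,252));e=cv2.fitEllipse(cv2.convexHull(c));print("disc",e)
C=plane(ct,Tt,e[0],.038);print("axis",C, "diam",np.mean(e[1])*(Tt[2,3]-.038)/ct["fx"])
# bar
def bar(im,roi,lo,hi):
    r=cv2.minAreaRect(blob(im,lo,hi,roi));p=cv2.boxPoints(r);
    if np.linalg.norm(p[0]-p[1])>np.linalg.norm(p[1]-p[2]):p=np.roll(p,1,0)
    return r,(p[0]+p[1])/2,(p[2]+p[3])/2
for n,im,roi in(("t",top,(195,186,248,202)),("s",side,(236,198,260,225))):
    r=bar(im,roi,(0,90,0),(15,255,130));print(n,r)
    if n=="t":bt=r
    else:bs=r
p,g=tri(ray(ct,Tt,bt[0][0]),ray(cs,Ts,bs[0][0]));print("bar tri",p,g)
a,b=[plane(ct,Tt,u,.211) for u in bt[1:]];print("bar ends",a,b,np.linalg.norm(a-b),"mid",(a+b)/2,"ang",np.degrees(np.arctan2(*(b-a)[1::-1])))
# pin: light grey top
c=blob(top,(0,0,140),(40,60,255),(226,250,244,272));m=cv2.moments(c);u=c.reshape(-1,2).mean(0);P=plane(ct,Tt,u,.04)
cc=blob(side,(0,0,140),(40,75,255),(298,259,314,275));us=cc.reshape(-1,2).mean(0)
print("pin",u,P,us,"tri",tri(ray(ct,Tt,u),ray(cs,Ts,us)))
d=P-C;print("R pin",np.linalg.norm(d[:2]),"psi deg",np.degrees(np.arctan2(-d[1],-d[0])))
```

```text
disc ((227.6394805908203, 201.17791748046875), (89.0174789428711, 90.19129180908203), 52.04845428466797)
axis [0.57068985 0.11968744 0.038     ] diam 0.2758229936129157
t (((220.92625427246094, 194.68853759765625), (5.522679805755615, 36.304832458496094), 84.80557250976562), array([202.84839, 196.33199], dtype=float32), array([239.00412, 193.04509], dtype=float32))
s (((247.24261474609375, 212.51773071289062), (7.461539268493652, 23.384618759155273), 22.61986541748047), array([242.74557, 223.31064], dtype=float32), array([251.73965, 201.72482], dtype=float32))
bar tri [0.57082782 0.11832466 0.19787042] 0.0012378441709082141
bar ends [0.56632624 0.16590453 0.211     ] [0.57324674 0.06764772 0.211     ] 0.09850022066611212 mid [0.56978649 0.11677613 0.211     ] ang -85.97115245201225
pin [232.76470588 259.94117647] [0.38934872 0.10551495 0.04      ] [304.5 263.8] tri (array([0.38912395, 0.10548881, 0.03977298]), np.float64(0.0004502638204525511))
R pin 0.18189409566651965 psi deg 4.468795915674069
```

The measurements agree with the text: the bar triangulates to z = 0.198 and is 98.5 mm long, the pin is 182 mm out with its top at 39.8 mm, and the disc is 276 mm across. The axis is near (0.570, 0.118) and the foot's yaw is about 4.2°. I'll move above the bar.

Request:
drive_tool:
  targets:
    - {"dx": 0.14, "dy": -0.12, "dz": -0.05, "fingers": 0}
    - {"dx": 0.28, "dy": -0.25, "dz": -0.05}
    - {"dx": 0.28, "dy": -0.25, "dz": -0.05}
    - {"dx": 0.28, "dy": -0.25, "dz": -0.05}
    - {"dx": 0.28, "dy": -0.25}
    - {"dx": 0.28, "dy": -0.25}
    - {"dx": 0.28, "dy": -0.25}
    - {"dx": 0.28, "dy": -0.25}
    - {"dx": 0.28, "dy": -0.25}
    - {"dx": 0.28, "dy": -0.25}
    - {"dx": 0.28, "dy": -0.25}
    - {"dx": 0.28, "dy": -0.25}
    - {"dx": 0.28, "dy": -0.25}
    - {"dx": 0.28, "dy": -0.25}
    - {"dx": 0.28, "dy": -0.25}
    - {"dx": 0.28, "dy": -0.25}
    - {"dx": 0.28, "dy": -0.25}
    - {"dx": 0.28, "dy": -0.25}
    - {"dx": 0.28, "dy": -0.25}
    - {"dx": 0.14, "dy": -0.13}

```text
invalid input
```

Request:
drive_tool:
  targets:
    - {"yaw": -0.08}
    - {"yaw": -0.09}
    - {"yaw": -0.09}
    - {"yaw": -0.09}
    - {"yaw": -0.09}
    - {"yaw": -0.09}
    - {"yaw": -0.09}
    - {"yaw": -0.09}
    - {"yaw": -0.07}
    - {"yaw": 0}
    - {"yaw": 0}

```text
invalid input
```

Run:
```python
from h import *
s=readout.observe();print({k:np.round(s[k],3) for k in("clock","qpos","position","tool_rot","force")})
cv2.imwrite("pics/w1.png",grab_frame("wrist"));print(np.round(camera_info("wrist")["hand_eye"],3).tolist())
```

```text
{'clock': np.float64(0.1), 'qpos': array([ 1.081,  0.522, -0.036,  1.6  ,  0.021,  1.021, -0.113]), 'position': array([ 0.255, -0.57 ,  0.231]), 'tool_rot': array([-3.141,  0.   ,  0.42 ]), 'force': array([-0.34 ,  0.709, -0.065])}
[[0.001, 0.945, 0.326, 0.084], [1.0, -0.001, 0.0, 0.001], [0.001, 0.326, -0.945, -0.143], [0.0, 0.0, 0.0, 1.0]]
```

View pics/w1.png

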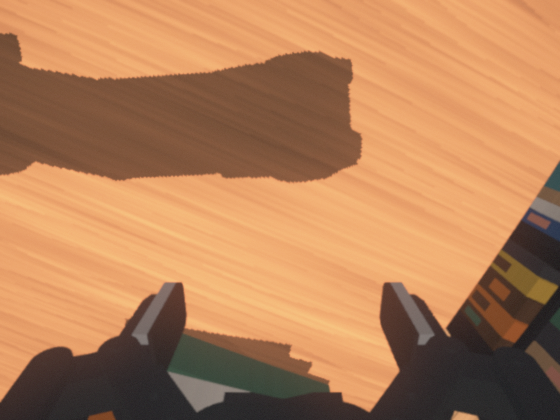

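The wrist view shows only bare table, the arm's shadow and the fingers, because the calls were refused. Each row probably needs every field, so I'll fill them all in.

Request:
drive_tool:
  targets:
    - {"dx": 0.14, "dy": -0.12, "dz": -0.05, "yaw": 0, "fingers": 0}
    - {"dx": 0.28, "dy": -0.25, "dz": -0.05, "yaw": 0, "fingers": 0}
    - {"dx": 0.28, "dy": -0.25, "dz": -0.05, "yaw": 0, "fingers": 0}
    - {"dx": 0.28, "dy": -0.25, "dz": -0.05, "yaw": 0, "fingers": 0}
    - {"dx": 0.28, "dy": -0.25, "dz": 0, "yaw": 0, "fingers": 0}
    - {"dx": 0.28, "dy": -0.25, "dz": 0, "yaw": 0, "fingers": 0}
    - {"dx": 0.28, "dy": -0.25, "dz": 0, "yaw": 0, "fingers": 0}
    - {"dx": 0.28, "dy": -0.25, "dz": 0, "yaw": 0, "fingers": 0}
    - {"dx": 0.28, "dy": -0.25, "dz": 0, "yaw": 0, "fingers": 0}
    - {"dx": 0.28, "dy": -0.25, "dz": 0, "yaw": 0, "fingers": 0}
    - {"dx": 0.28, "dy": -0.25, "dz": 0, "yaw": 0, "fingers": 0}
    - {"dx": 0.28, "dy": -0.25, "dz": 0, "yaw": 0, "fingers": 0}
    - {"dx": 0.28, "dy": -0.25, "dz": 0, "yaw": 0, "fingers": 0}
    - {"dx": 0.28, "dy": -0.25, "dz": 0, "yaw": 0, "fingers": 0}
    - {"dx": 0.28, "dy": -0.25, "dz": 0, "yaw": 0, "fingers": 0}
    - {"dx": 0.28, "dy": -0.25, "dz": 0, "yaw": 0, "fingers": 0}
    - {"dx": 0.28, "dy": -0.25, "dz": 0, "yaw": 0, "fingers": 0}
    - {"dx": 0.28, "dy": -0.25, "dz": 0, "yaw": 0, "fingers": 0}
    - {"dx": 0.28, "dy": -0.25, "dz": 0, "yaw": 0, "fingers": 0}
    - {"dx": 0.14, "dy": -0.13, "dz": 0, "yaw": 0, "fingers": 0}

```text
clock: 2.15
position: [0.547, 0.0837, 0.2514]
tool_rot: [-3.141, -0.001, 0.423]
force: [0.3, -0.2, 1.1]
grip_width: 0.0853
finger_force: 0.0
```

Request:
drive_tool:
  targets:
    - {"dx": 0, "dy": 0, "dz": 0, "yaw": -0.08, "fingers": 0}
    - {"dx": 0, "dy": 0, "dz": 0, "yaw": -0.09, "fingers": 0}
    - {"dx": 0, "dy": 0, "dz": 0, "yaw": -0.09, "fingers": 0}
    - {"dx": 0, "dy": 0, "dz": 0, "yaw": -0.09, "fingers": 0}
    - {"dx": 0, "dy": 0, "dz": 0, "yaw": -0.09, "fingers": 0}
    - {"dx": 0, "dy": 0, "dz": 0, "yaw": -0.09, "fingers": 0}
    - {"dx": 0, "dy": 0, "dz": 0, "yaw": -0.09, "fingers": 0}
    - {"dx": 0, "dy": 0, "dz": 0, "yaw": -0.09, "fingers": 0}
    - {"dx": 0, "dy": 0, "dz": 0, "yaw": -0.07, "fingers": 0}
    - {"dx": 0, "dy": 0, "dz": 0, "yaw": 0, "fingers": 0}
    - {"dx": 0, "dy": 0, "dz": 0, "yaw": 0, "fingers": 0}

```text
clock: 3.25
position: [0.5466, 0.0801, 0.2514]
tool_rot: [-3.142, 0.0, 1.642]
force: [-0.1, 0.3, -0.4]
grip_width: 0.0856
finger_force: 0.0
```

Run:
```python
from h import *
s=readout.observe();print({k:np.round(s[k],4) for k in("clock","qpos","position","tool_rot","force")})
cv2.imwrite("pics/w2.png",grab_frame("wrist"))
```

```text
{'clock': np.float64(3.25), 'qpos': array([ 0.1818,  0.4353, -0.59  ,  1.7486,  0.2754,  1.0412, -0.4347]), 'position': array([0.5466, 0.0801, 0.2514]), 'tool_rot': array([-3.1416e+00,  1.0000e-04,  1.6417e+00]), 'force': array([-0.0821,  0.3245, -0.4105])}
```

View pics/w2.png

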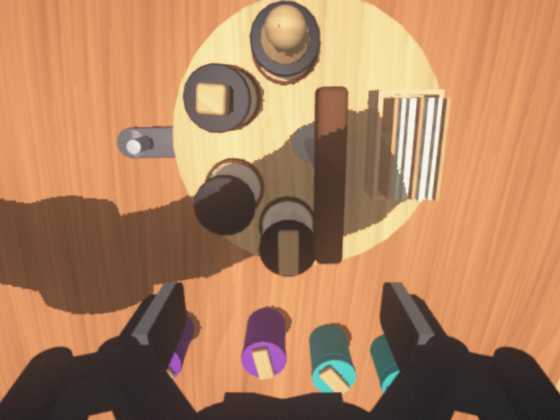

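The wrist view shows the bar upright in the image at x about 331, from y 88 to 263. The pawn jar is at (285,38), the pin at (135,146) and the disc's centre near (308,140). I'll refine the bar and pin positions from it.

Run:
```python
from h import *
s=readout.observe();im=cv2.imread("pics/w2.png");c,T=camT("wrist",s);ct,Tt=camT("top")
h=cv2.cvtColor(im,cv2.COLOR_BGR2HSV);m=np.zeros(h.shape[:2],np.uint8);m[80:270,312:352]=cv2.inRange(h,(0,90,0),(15,255,115))[80:270,312:352]
k=max(cv2.findContours(cv2.morphologyEx(m,cv2.MORPH_OPEN,np.ones((9,9))),0,1)[0],key=cv2.contourArea);r=cv2.minAreaRect(k);print(r)
p=cv2.boxPoints(r)
if np.linalg.norm(p[0]-p[1])>np.linalg.norm(p[1]-p[2]):p=np.roll(p,1,0)
a,b=(p[0]+p[1])/2,(p[2]+p[3])/2
A,B=[plane(c,T,u,.211) for u in(a,b)];print(A,B,np.linalg.norm(A-B),"mid",(A+B)/2,"ang",np.degrees(np.arctan2(*(B-A)[1::-1]))%180)
print("tri centre",tri(ray(c,T,(a+b)/2),ray(ct,Tt,(220.93,194.69))))
print("tri ends",[tri(ray(c,T,u),ray(ct,Tt,v)) for u in(a,b) for v in((202.85,196.33),(239,193.04))])
P=plane(c,T,(135,146),.04);M=(A+B)/2;d=P-M;print("pin",P,np.linalg.norm(d[:2]),np.degrees(np.arctan2(-d[1],-d[0])))
```

```text
((328.6524963378906, 195.33969116210938), (32.13877868652344, 134.0087127685547), 2.385944128036499)
[0.5730372  0.07213318 0.211     ] [0.56733499 0.14883472 0.211     ] 0.07691321082454074 mid [0.57018609 0.11048395 0.211     ] ang 94.25171271299345
tri centre (array([0.56855449, 0.11543969, 0.22027815]), np.float64(0.00013177353743112528))
tri ends [(array([0.54913062, 0.14104609, 0.3500209 ]), np.float64(0.0005016995109467787)), (array([0.57428895, 0.06838471, 0.20343912]), np.float64(0.00012311749721806209)), (array([0.5580378 , 0.15400781, 0.27747687]), np.float64(0.00037669593407502655)), (array([ 0.63372263,  0.11239529, -0.25794514]), np.float64(0.0010629916230991767))]
pin [0.39305124 0.10435881 0.04      ] 0.177240727488105 1.980441861199492
```

The bar's angle is 94.25°, so the foot's yaw is about 4.2°. The mask cut off the lit end of the bar, so I used its near end plus half its length, which puts the centre at about (0.570, 0.1185) and agrees with the other estimates. Now I'll align over it and go down.

Request:
drive_tool:
  targets:
    - {"dx": 0.12, "dy": 0.09, "dz": 0, "yaw": 0, "fingers": 0}
    - {"dx": 0.13, "dy": 0.09, "dz": 0, "yaw": 0, "fingers": 0}
    - {"dx": 0.12, "dy": 0.08, "dz": 0, "yaw": 0, "fingers": 0}
    - {"dx": 0, "dy": 0, "dz": 0, "yaw": 0, "fingers": 0}
    - {"dx": 0, "dy": 0, "dz": 0.1, "yaw": 0, "fingers": 0}
    - {"dx": 0, "dy": 0, "dz": 0.1, "yaw": 0, "fingers": 0}
    - {"dx": 0, "dy": 0, "dz": 0.1, "yaw": 0, "fingers": 0}
    - {"dx": 0, "dy": 0, "dz": 0, "yaw": 0, "fingers": 0}
    - {"dx": 0, "dy": 0, "dz": 0, "yaw": 0, "fingers": 0}

```text
clock: 4.2
position: [0.57, 0.1184, 0.2211]
tool_rot: [-3.141, 0.0, 1.645]
force: [-0.5, 0.0, 0.6]
grip_width: 0.0856
finger_force: 0.0
```

Run:
```python
from h import *
s=readout.observe();print({k:np.round(s[k],4) for k in("clock","position","tool_rot","force")})
im=grab_frame("wrist");cv2.imwrite("pics/w3.png",im)
```

```text
{'clock': np.float64(4.2), 'position': array([0.57  , 0.1184, 0.2211]), 'tool_rot': array([-3.141 ,  0.    ,  1.6446]), 'force': array([-0.4511,  0.0081,  0.5991])}
```

View pics/w3.png

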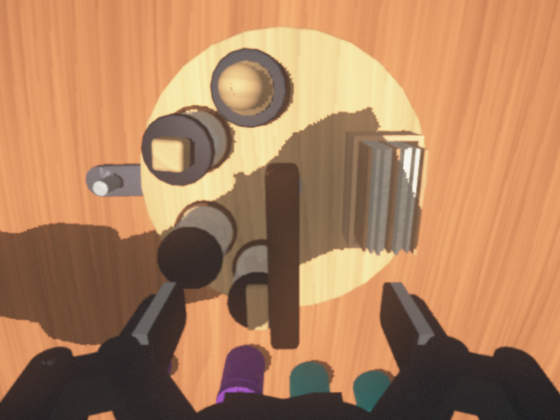

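The bar, at x about 284 and y 163–348, sits midway between the pads at 182 and 383. I'll lower and close.

Request:
drive_tool:
  targets:
    - {"dx": 0, "dy": 0, "dz": 0.1, "yaw": 0, "fingers": 0}
    - {"dx": 0, "dy": 0, "dz": 0.1, "yaw": 0, "fingers": 0}
    - {"dx": 0, "dy": 0, "dz": 0.1, "yaw": 0, "fingers": 0}
    - {"dx": 0, "dy": 0, "dz": 0.1, "yaw": 0, "fingers": 0}
    - {"dx": 0, "dy": 0, "dz": 0, "yaw": 0, "fingers": 0}
    - {"dx": 0, "dy": 0, "dz": 0, "yaw": 0, "fingers": 0.4}
    - {"dx": 0, "dy": 0, "dz": 0, "yaw": 0, "fingers": 0.6}
    - {"dx": 0, "dy": 0, "dz": 0, "yaw": 0, "fingers": 0.7}
    - {"dx": 0, "dy": 0, "dz": 0, "yaw": 0, "fingers": 0.8}
    - {"dx": 0, "dy": 0, "dz": 0, "yaw": 0, "fingers": 0.9}
    - {"dx": 0, "dy": 0, "dz": 0, "yaw": 0, "fingers": 1}
    - {"dx": 0, "dy": 0, "dz": 0, "yaw": 0, "fingers": 1}
    - {"dx": 0, "dy": 0, "dz": 0, "yaw": 0, "fingers": 1}
    - {"dx": 0, "dy": 0, "dz": 0, "yaw": 0, "fingers": 1}
  squeeze: 60

```text
clock: 5.65
position: [0.5703, 0.1187, 0.1817]
tool_rot: [3.141, 0.0, 1.645]
force: [-0.3, -0.0, 5.9]
grip_width: 0.0151
finger_force: 59.1
```

Gripped: 15 mm opening, 59 N. Now I'll turn it gently.

Request:
drive_tool:
  targets:
    - {"dx": 0, "dy": 0, "dz": 0, "yaw": -0.01, "fingers": 1}
    - {"dx": 0, "dy": 0, "dz": 0, "yaw": -0.02, "fingers": 1}
    - {"dx": 0, "dy": 0, "dz": 0, "yaw": -0.03, "fingers": 1}
    - {"dx": 0, "dy": 0, "dz": 0, "yaw": -0.03, "fingers": 1}
    - {"dx": 0, "dy": 0, "dz": 0, "yaw": -0.03, "fingers": 1}
    - {"dx": 0, "dy": 0, "dz": 0, "yaw": -0.03, "fingers": 1}
    - {"dx": 0, "dy": 0, "dz": 0, "yaw": -0.03, "fingers": 1}
    - {"dx": 0, "dy": 0, "dz": 0, "yaw": -0.03, "fingers": 1}
    - {"dx": 0, "dy": 0, "dz": 0, "yaw": -0.03, "fingers": 1}
    - {"dx": 0, "dy": 0, "dz": 0, "yaw": -0.03, "fingers": 1}
    - {"dx": 0, "dy": 0, "dz": 0, "yaw": -0.03, "fingers": 1}
    - {"dx": 0, "dy": 0, "dz": 0, "yaw": -0.03, "fingers": 1}
    - {"dx": 0, "dy": 0, "dz": 0, "yaw": -0.03, "fingers": 1}
    - {"dx": 0, "dy": 0, "dz": 0, "yaw": -0.02, "fingers": 1}
    - {"dx": 0, "dy": 0, "dz": 0, "yaw": -0.01, "fingers": 1}
    - {"dx": 0, "dy": 0, "dz": 0, "yaw": 0, "fingers": 1}

```text
clock: 7.25
position: [0.5714, 0.1191, 0.1817]
tool_rot: [3.139, 0.001, 2.259]
force: [9.4, 3.1, -1.0]
grip_width: 0.0149
finger_force: 58.4
```

Run:
```python
from h import *
s=readout.observe();print({k:np.round(s[k],4) for k in("clock","qpos","position","tool_rot","force","moment","finger_force")})
```

```text
{'clock': np.float64(7.25), 'qpos': array([ 0.1797,  0.5966, -0.7049,  1.7376,  0.4553,  0.9742, -0.013 ]), 'position': array([0.5714, 0.1191, 0.1817]), 'tool_rot': array([3.1386e+00, 5.0000e-04, 2.2586e+00]), 'force': array([ 9.442 ,  3.1406, -0.9955]), 'moment': array([ 0.4661, -1.678 , -0.0984]), 'finger_force': np.float64(58.3957)}
```

Request:
drive_tool:
  targets:
    - {"dx": 0, "dy": 0, "dz": 0, "yaw": -0.01, "fingers": 1}
    - {"dx": 0, "dy": 0, "dz": 0, "yaw": -0.02, "fingers": 1}
    - {"dx": 0, "dy": 0, "dz": 0, "yaw": -0.03, "fingers": 1}
    - {"dx": 0, "dy": 0, "dz": 0, "yaw": -0.03, "fingers": 1}
    - {"dx": 0, "dy": 0, "dz": 0, "yaw": -0.03, "fingers": 1}
    - {"dx": 0, "dy": 0, "dz": 0, "yaw": -0.03, "fingers": 1}
    - {"dx": 0, "dy": 0, "dz": 0, "yaw": -0.03, "fingers": 1}
    - {"dx": 0, "dy": 0, "dz": 0, "yaw": -0.03, "fingers": 1}
    - {"dx": 0, "dy": 0, "dz": 0, "yaw": -0.03, "fingers": 1}
    - {"dx": 0, "dy": 0, "dz": 0, "yaw": -0.03, "fingers": 1}
    - {"dx": 0, "dy": 0, "dz": 0, "yaw": -0.03, "fingers": 1}
    - {"dx": 0, "dy": 0, "dz": 0, "yaw": -0.03, "fingers": 1}
    - {"dx": 0, "dy": 0, "dz": 0, "yaw": -0.03, "fingers": 1}
    - {"dx": 0, "dy": 0, "dz": 0, "yaw": -0.03, "fingers": 1}
    - {"dx": 0, "dy": 0, "dz": 0, "yaw": -0.03, "fingers": 1}
    - {"dx": 0, "dy": 0, "dz": 0, "yaw": -0.02, "fingers": 1}
    - {"dx": 0, "dy": 0, "dz": 0, "yaw": 0, "fingers": 1}
    - {"dx": 0, "dy": 0, "dz": 0, "yaw": 0, "fingers": 1}
    - {"dx": 0, "dy": 0, "dz": 0, "yaw": 0, "fingers": 1}
    - {"dx": 0, "dy": 0, "dz": 0, "yaw": 0, "fingers": 1}

```text
clock: 9.25
position: [0.5721, 0.1202, 0.1817]
tool_rot: [3.137, 0.003, 2.949]
force: [16.4, 10.5, -8.2]
grip_width: 0.015
finger_force: 58.5
```

Run:
```python
from h import *
s=readout.observe();print({k:np.round(s[k],4) for k in("clock","qpos","position","tool_rot","force","moment","finger_force")})
w,t,d=[grab_frame(n) for n in("wrist","top","side")]
for n,i in(("wrist4",w),("top4",t),("side4",d)):cv2.imwrite(f"pics/{n}.png",i)
o=np.zeros((560,800,3),np.uint8)
o[:300,:400]=cv2.resize(w,(400,300));f=cv2.INTER_CUBIC
o[:360,400:]=cv2.resize(d[185:302,195:325],(400,360),interpolation=f)
o[310:560,:222]=cv2.resize(t[145:280,170:290],(222,250),interpolation=f);cv2.imwrite("pics/z4.png",o)
```

```text
{'clock': np.float64(9.25), 'qpos': array([ 0.2787,  0.6483, -0.8691,  1.7319,  0.5675,  1.0271,  0.5855]), 'position': array([0.5721, 0.1202, 0.1817]), 'tool_rot': array([3.1373, 0.0033, 2.9495]), 'force': array([16.3791, 10.471 , -8.1572]), 'moment': array([ 1.9489, -3.1026, -0.2311]), 'finger_force': np.float64(58.4721)}
```

View pics/z4.png

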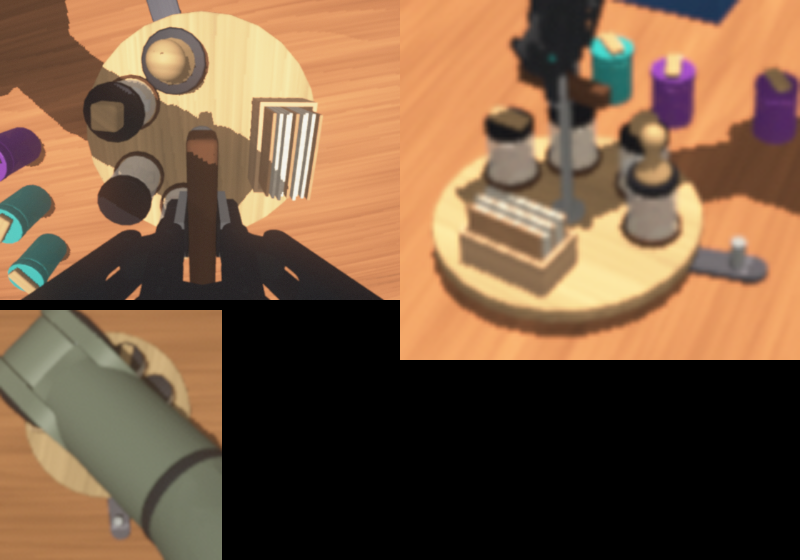

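The wrist view now shows the pawn jar at about (243,84) full scale, with the pin's tongue at its edge. In the side view every jar is standing and the pawn jar faces the pin. I'll measure the jar's bearing.

Run:
```python
from h import *
s=readout.observe();c,T=camT("wrist",s);cs,Ts=camT("side");ct,Tt=camT("top")
AX=np.array([.5702,.1185]);PIN=np.array([.3893,.1055])
im=cv2.imread("pics/wrist4.png");h=cv2.cvtColor(im,cv2.COLOR_BGR2HSV)
x0,y0,x1,y1=195,30,298,135;sub=h[y0:y1,x0:x1]
m=cv2.inRange(sub,(0,0,0),(179,255,105));k=max(cv2.findContours(cv2.morphologyEx(m,cv2.MORPH_OPEN,np.ones((5,5))),0,1)[0],key=cv2.contourArea)+[x0,y0]
e=cv2.fitEllipse(cv2.convexHull(k));print("lid",e)
g=cv2.GaussianBlur(cv2.cvtColor(im,cv2.COLOR_BGR2GRAY),(3,3),0)[y0:y1,x0:x1]
print(cv2.HoughCircles(g,cv2.HOUGH_GRADIENT,1,8,param1=80,param2=15,minRadius=20,maxRadius=55)[0][:4]+[x0,y0,0])
side=cv2.imread("pics/side4.png");hs=cv2.cvtColor(side,cv2.COLOR_BGR2HSV)
for z,u in((.110,e[0]),):
    P=plane(c,T,u,z);print("jar",P,"err mm: ");d=(PIN-AX)/np.linalg.norm(PIN-AX);v=P[:2]-AX
    print("r",np.linalg.norm(v),"bearing err deg",np.degrees(np.arctan2(d[0]*v[1]-d[1]*v[0],d@v)))
# side px expected for the front spot
R=np.array([*(AX+.09*d),.154]);K=np.array([[cs["fx"],0,cs["cx"]],[0,cs["fy"],cs["cy"]],[0,0,1]])
q=np.linalg.inv(Ts)@np.r_[R,1];q=q[:3]*[1,-1,-1];print("expected head in side px",cv2.projectPoints(q.reshape(1,1,3),np.zeros(3),np.zeros(3),K,np.array(cs["D"],float))[0].ravel())
k=[k for k in cv2.findContours(cv2.inRange(hs[222:252,270:288],(10,60,110),(30,150,255)),0,1)[0]]
k=max(k,key=cv2.contourArea)+[270,222];print("head side",cv2.minEnclosingCircle(k),cv2.boundingRect(k))
i2=cv2.resize(im[20:140,150:350],(800,480));ee=e;cv2.ellipse(i2,(((ee[0][0]-150)*4,(ee[0][1]-20)*4),(ee[1][0]*4,ee[1][1]*4),ee[2]),(0,255,0),1);cv2.imwrite("pics/z5.png",i2)
```

```text
lid ((233.92689514160156, 110.19706726074219), (38.723018646240234, 69.92620086669922), 108.80111694335938)
[[241.5         88.5         50.09999847]
 [247.5         82.5         49.90000153]
 [231.5         81.5         27.79999924]
 [238.5         76.5         37.79999924]]
jar [0.49279952 0.10588365 0.11      ] err mm: 
r 0.07842197847061119 bearing err deg 5.147469541269746
expected head in side px [276.28224112 229.3417085 ]
head side ((278.5, 236.5), 16.80783462524414) (270, 222, 18, 30)
```

View pics/z5.png

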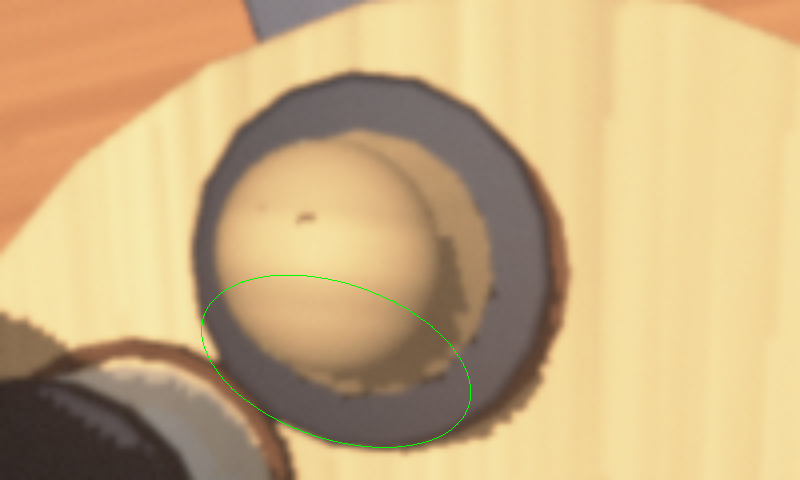

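In this crop the fitted ellipse is wrong because the mask caught only part of the lid. Read directly, the grey lid ring spans crop x 193–548 and y 72–450, and the ball head spans x 216–438 and y 138–370. I'll redo the fit with a low-saturation mask.

Run:
```python
from h import *
s=readout.observe();c,T=camT("wrist",s);cs,Ts=camT("side")
AX=np.array([.5702,.1185]);PIN=np.array([.3893,.1055]);d=(PIN-AX)/np.linalg.norm(PIN-AX)
im=cv2.imread("pics/wrist4.png");h=cv2.cvtColor(im,cv2.COLOR_BGR2HSV)
x0,y0,x1,y1=195,34,292,135;m=cv2.inRange(h[y0:y1,x0:x1],(0,0,0),(179,60,150))
k=max(cv2.findContours(m,0,1)[0],key=cv2.contourArea)+[x0,y0];e=cv2.fitEllipse(cv2.convexHull(k));print("lid",e)
for n,u,z in(("lid",e[0],.110),("lideye",(242.5,85.25),.110),("head",(231.75,83.5),.154)):
    P=plane(c,T,u,z);v=P[:2]-AX
    print(n,P,"r",np.linalg.norm(v),"err deg",np.degrees(np.arctan2(d[0]*v[1]-d[1]*v[0],d@v)))
q=cv2.cvtColor(cv2.imread("pics/side4.png"),cv2.COLOR_BGR2HSV)[222:248,268:288]
for r in (224,226,228,230,232,234): print(r,[tuple(int(a) for a in p[1:]) for p in q[r-222,2:18]])
```

```text
lid ((242.3998260498047, 84.73049926757812), (87.49591064453125, 92.48431396484375), 170.65054321289062)
lid [0.47967684 0.11405841 0.11      ] r 0.09063205932015746 err deg -1.3013647715362153
lideye [0.47997115 0.11405175 0.11      ] r 0.09033842877997623 err deg -1.2879962363708957
head [0.48020759 0.11364806 0.154     ] r 0.09012311165478204 err deg -1.024258660343108
224 [(125, 137), (116, 125), (113, 124), (112, 125), (115, 129), (114, 136), (114, 143), (114, 146), (105, 129), (74, 90), (111, 78), (132, 85), (132, 89), (133, 92), (137, 93), (140, 95)]
226 [(113, 113), (113, 122), (113, 126), (114, 146), (118, 190), (114, 228), (108, 241), (105, 245), (108, 240), (116, 213), (113, 156), (79, 97), (101, 106), (103, 134), (102, 137), (102, 148)]
228 [(102, 80), (110, 102), (112, 123), (116, 163), (116, 208), (112, 232), (106, 242), (105, 246), (106, 245), (109, 240), (117, 221), (119, 156), (142, 167), (147, 226), (145, 234), (145, 234)]
230 [(20, 25), (53, 34), (98, 68), (110, 118), (115, 162), (115, 190), (117, 205), (117, 213), (118, 216), (117, 209), (116, 183), (120, 140), (145, 167), (149, 228), (146, 237), (146, 237)]
232 [(21, 24), (20, 26), (51, 35), (95, 67), (112, 107), (114, 130), (113, 138), (115, 144), (117, 144), (114, 137), (105, 121), (112, 134), (136, 191), (145, 228), (148, 234), (149, 231)]
234 [(36, 77), (34, 60), (27, 48), (52, 54), (99, 80), (110, 111), (113, 122), (110, 125), (111, 124), (93, 121), (64, 127), (72, 141), (106, 145), (140, 146), (148, 146), (152, 138)]
```

All three wrist fixes put the jar 90 mm out and about 1° short. The tool's yaw says 0.1–0.5° short. I'll add about 0.6° and ease off the small sideways load.

Request:
drive_tool:
  targets:
    - {"dx": -0.006, "dy": 0.007, "dz": 0, "yaw": -0.004, "fingers": 1}
    - {"dx": -0.006, "dy": 0.007, "dz": 0, "yaw": -0.003, "fingers": 1}
    - {"dx": 0, "dy": 0, "dz": 0, "yaw": 0, "fingers": 1}
    - {"dx": 0, "dy": 0, "dz": 0, "yaw": 0, "fingers": 1}
    - {"dx": 0, "dy": 0, "dz": 0, "yaw": 0, "fingers": 1}
    - {"dx": 0, "dy": 0, "dz": 0, "yaw": 0, "fingers": 1}
    - {"dx": 0, "dy": 0, "dz": 0, "yaw": 0, "fingers": 1}
    - {"dx": 0, "dy": 0, "dz": 0, "yaw": 0, "fingers": 1}

```text
clock: 10.2
position: [0.5721, 0.1203, 0.1817]
tool_rot: [3.14, 0.001, 2.96]
force: [4.3, 2.7, 5.1]
grip_width: 0.0148
finger_force: 60.6
```

Run:
```python
from h import *
s=readout.observe();c,T=camT("wrist",s);im=grab_frame("wrist")
print({k:np.round(s[k],4) for k in("clock","position","tool_rot","force","moment","finger_force","qd")})
AX=np.array([.5702,.1185]);PIN=np.array([.3893,.1055]);d=(PIN-AX)/np.linalg.norm(PIN-AX)
h=cv2.cvtColor(im,cv2.COLOR_BGR2HSV);x0,y0,x1,y1=195,34,292,135
k=max(cv2.findContours(cv2.inRange(h[y0:y1,x0:x1],(0,0,0),(179,60,150)),0,1)[0],key=cv2.contourArea)+[x0,y0];e=cv2.fitEllipse(cv2.convexHull(k))
P=plane(c,T,e[0],.11);v=P[:2]-AX;print(e,P,np.linalg.norm(v),np.degrees(np.arctan2(d[0]*v[1]-d[1]*v[0],d@v)))
# slip check: bar edges in tool frame
m=cv2.inRange(h[190:260,255:312],(0,80,0),(15,255,135))
o=[(r+190,np.flatnonzero(m[r]).min()+255,np.flatnonzero(m[r]).max()+255) for r in range(0,70,12) if m[r].any()];print(o)
# dark grey tongue by disc rim: its midline
t=cv2.inRange(h[0:34,180:300],(90,0,60),(140,80,170));print([(r,np.flatnonzero(t[r]).min()+180,np.flatnonzero(t[r]).max()+180) for r in range(0,30,5) if t[r].any()])
```

```text
{'clock': np.float64(10.2), 'position': array([0.5721, 0.1203, 0.1817]), 'tool_rot': array([3.1404e+00, 1.1000e-03, 2.9599e+00]), 'force': array([4.3183, 2.7429, 5.1267]), 'moment': array([ 0.7155, -0.8957, -0.2254]), 'finger_force': np.float64(60.5968), 'qd': array([-0.0012, -0.0005, -0.0005, -0.0016, -0.    , -0.0005, -0.0006])}
((242.79002380371094, 85.03684997558594), (87.38091278076172, 92.22872161865234), 171.16383361816406) [0.47974666 0.11306918 0.11      ] 0.09061622202422674 -0.6744619313786666
[(190, np.int64(256), np.int64(310)), (202, np.int64(257), np.int64(310)), (214, np.int64(259), np.int64(310)), (226, np.int64(255), np.int64(311)), (238, np.int64(258), np.int64(310)), (250, np.int64(260), np.int64(311))]
[]
```

```bash
python3 -c "
from h import *
print(workorder.job_done())"
```

```text
the job is handed in; nothing more can be done
None
```

The job is handed in at about 10 s with the gripper still holding the crossbar at 60 N, the turntable at rest and the pawn jar within about 1° of the front pin; all jars were standing in the last side view, and I saw no contact with anything else on the table.

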